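Close the pressure filter holder in star order

ROBOT

A 7-joint arm with a two-finger parallel gripper is mounted at the origin on the work surface. World frame = base frame: x ahead of the robot, y to its left, z up, the work surface at z = 0. Lengths are in m, angles in rad, forces in N, time in s.
With the tool pointing down it reaches from about 0.4 to 0.875 m from the base axis. Payload 19.3 kg.
Tool frame: the origin (TCP) lies on the centre line of the jaws, within the pads' length; the fingertips stand robot.tip_extent ahead of it and the grasp point (between the pads) lies 3 mm ahead of it (robot.tip_extent is the distance from the TCP to the fingertips, in m); z points along the fingers, y is the line along which they close (so a half turn about z gives the same grasp; the last joint's range is limited). The gripper opens to 85 mm and grips with 20 to 120 N. Pads are 22 mm wide; open, the fingers measure 114 mm over their backs; the gripper's body (76 mm by 85 mm) begins 54 mm behind the grasp point. The pads swing forward as they close: fully open they stand 13 mm farther back than shut.
Start: joints at [-1.258, 0.521, -0.036, 1.599, 0.021, 1.021, -0.113], TCP at [0.233, 0.58, 0.253] pointing down, gripper open.
Joint ranges: [-2.91, 2.91], [-0.3, 2.13], [-1.5, 1.42], [0.17, 2.43], [-1.26, 4.41], [0.16, 1.93], [-2.52, 2.52]. Speed limits (rad/s): [1.89, 1.89, 2.39, 2.39, 3.01, 3.01, 3.01].

INTERFACE

Orientations are given as a rotation vector (axis times angle).
In Python, from plant import robot, grab_frame gives the robot as it stands.
- The arm moves only by the shell command python3 -m creep 'ROWS' [OPENING] [FORCE]. ROWS is rows parted by semicolons, their numbers by spaces, 1 to 8 of them, each of 6 numbers: dx, dy, dz in m, then a rotation vector rx, ry, rz in rad; each row shifts and turns the commanded pose from where the row before left it, along the tool's axes as they then stand; what a row does not reach is not made up. A row lasts 1/12 s, in which the tool goes at most 0.0417 m and 0.125 rad, less where a joint would pass 70% of its speed; a pose out of reach is approached as far as the arm can. OPENING is the finger opening in m, set as the command begins (- or left out keeps the last). The fingers move at their own pace and stop on an object; FORCE is the grip in N (left out, the last holds). Time passes only in rows, so rows that do not move let the fingers close. It prints the time, the measured TCP pose, the force, the opening and the grip force at its end.
- robot.observe(): the state, without advancing time (a new reading comes with each control period).
- grab_frame(name): name is "side" or "top"; returns a dict with "color" (480x640x3 uint8, red, green, blue), "mtx" (3x3 intrinsics, pixels), "dist_coeffs" ([k1, k2, p1, p2, k3] as OpenCV has them; the pictures are not rectified), "view" (4x4, takes a point from world to camera coordinates). Camera axes: x right, y down, z forward; pixel columns grow to the right and rows downward; lengths in m; the calibration is good to about 2 mm. A picture is of the moment at which its call begins. There is no depth.
- robot.sign_off(): hands the job in; it is judged then, once.
The state is a dict: "time": time; "qpos": joint angles; "qd": joint speeds; "tau": joint torques, N m; "ee_pos": TCP position; "eef_rot": TCP orientation; "ft_force": force on the tool from outside, world axes, zero at the start; "ft_torque": the same for the moment, N m; "finger_gap": finger opening in m; "grip_force": force on a finger pad.
Only numpy, scipy, OpenCV 4.12 (cv2) and the standard library are available. Lean on these libraries where they do the work, as an engineer would, in place of code of your own. Each camera call takes 0.05 s, during which the arm holds its last target. There are 200 camera calls.

TASK

Close the filter holder by tightening its four blue cover knobs in star order (one, then the one opposite, then the other two, which also face each other), in two passes: first nip every knob lightly snug by feel, then go round again in star order and bring each to fully hand-tight. Do not make any knob tight before all four are snug, do not over-tighten and crush the filter, and leave the other things on the bench alone.

Things in the scene. Friction and masses are not known exactly. Their poses are not given: they have to be found in the camera images.
- holder: steel pressure filter holder, fixed to the bench: a round body, diameter 196 mm, on three feet, with slim steel posts round its rim (tops 88 mm above the bench). Origin: its centre at bench level; z up, x towards the forked posts that hold the cover's ear.
- cover: loose steel cover, a disc of diameter 180 mm and 12 mm thick lying on the holder's springy gasket, its underside 80 mm and its upper face 92 mm above the bench. A steel port (diameter 14 to 20 mm) stands 28 mm above its upper face at the centre. Origin: centre of the underside.
- clamp_a: clamp a: steel pressing foot (34 mm disc) under blue knob a, at (+51, +51) mm in the holder's x, y. They go a, b, c, d clockwise from above: a faces c, b faces d. Origin: on the knob's axis, 95 mm up (fixed; the foot's own height is not measured). Moment felt on knob a after a turn: free 0.38 N m, snug 0.5, hand-tight 0.7 (0.67 to 0.74); over 0.8 crushes the filter.
- knob_a_grip (a point): On the axis of knob a, 126 mm above the bench: ribbed blue cylinder, 50 mm across, from 23 mm below to 11 mm above this point, of fixed height. Grip it with 40 N or more. Clockwise from above tightens, 7 mm of foot travel per rad. A soft coupling takes up 0.3 rad first; the foot then crosses an unknown 0.3 to 3.4 mm, then the moment rises 0.42 N m per rad. Either pass takes under 1.4 rad.
- clamp_b: clamp b: steel pressing foot (34 mm disc) under blue knob b, at (+51, -51) mm in the holder's x, y. They go a, b, c, d clockwise from above: a faces c, b faces d. Origin: on the knob's axis, 95 mm up (fixed; the foot's own height is not measured). Moment felt on knob b after a turn: free 0.38 N m, snug 0.5, hand-tight 0.7 (0.67 to 0.74); over 0.8 crushes the filter.
- knob_b_grip (a point): On the axis of knob b, 126 mm above the bench: ribbed blue cylinder, 50 mm across, from 23 mm below to 11 mm above this point, of fixed height. Grip it with 40 N or more. Clockwise from above tightens, 7 mm of foot travel per rad. A soft coupling takes up 0.3 rad first; the foot then crosses an unknown 0.3 to 3.4 mm, then the moment rises 0.42 N m per rad. Either pass takes under 1.4 rad.
- clamp_c: clamp c: steel pressing foot (34 mm disc) under blue knob c, at (-51, -51) mm in the holder's x, y. They go a, b, c, d clockwise from above: a faces c, b faces d. Origin: on the knob's axis, 95 mm up (fixed; the foot's own height is not measured). Moment felt on knob c after a turn: free 0.38 N m, snug 0.5, hand-tight 0.7 (0.67 to 0.74); over 0.8 crushes the filter.
- knob_c_grip (a point): On the axis of knob c, 126 mm above the bench: ribbed blue cylinder, 50 mm across, from 23 mm below to 11 mm above this point, of fixed height. Grip it with 40 N or more. Clockwise from above tightens, 7 mm of foot travel per rad. A soft coupling takes up 0.3 rad first; the foot then crosses an unknown 0.3 to 3.4 mm, then the moment rises 0.42 N m per rad. Either pass takes under 1.4 rad.
- clamp_d: clamp d: steel pressing foot (34 mm disc) under blue knob d, at (-51, +51) mm in the holder's x, y. They go a, b, c, d clockwise from above: a faces c, b faces d. Origin: on the knob's axis, 95 mm up (fixed; the foot's own height is not measured). Moment felt on knob d after a turn: free 0.38 N m, snug 0.5, hand-tight 0.7 (0.67 to 0.74); over 0.8 crushes the filter.
- knob_d_grip (a point): On the axis of knob d, 126 mm above the bench: ribbed blue cylinder, 50 mm across, from 23 mm below to 11 mm above this point, of fixed height. Grip it with 40 N or more. Clockwise from above tightens, 7 mm of foot travel per rad. A soft coupling takes up 0.3 rad first; the foot then crosses an unknown 0.3 to 3.4 mm, then the moment rises 0.42 N m per rad. Either pass takes under 1.4 rad.
- tube_rack: white plastic tube rack, 110 x 210 mm, with blue-capped tubes, 107 mm tall; a bystander. Origin: centre of its underside.
- wash_bottle: white bottle, diameter 68 mm, 170 mm tall; a bystander. Origin: centre of its underside.
- amber_bottle: amber bottle, diameter 80 mm, 160 mm tall; a bystander. Origin: centre of its underside.
- beaker: glass beaker, diameter 72 mm, 90 mm tall; a bystander. Origin: centre of its underside.
- spare_gasket: black rubber ring, diameter 90 mm, 6 mm thick; a bystander. Origin: centre of its underside.
- spare_knob: spare blue knob standing upright, diameter 50 mm, 54 mm tall with its stud; not part of the job; a bystander. Origin: centre of its underside.
- dish: shallow glass dish, diameter 90 mm, 16 mm tall; a bystander. Origin: centre of its underside.
- spatula: spatula 180 mm long lying flat; a bystander. Origin: centre of its underside.
Not all that is in view belongs to the job. Of the things that look like the holder, the larger one is meant.

How it is judged:
By the outcome, as a careful person would: the job done as asked, in the order asked, and still so for the second after the job is handed in, with the robot touching nothing.
It also fails if it takes over 72 s, if anything falls off the work surface, if the arm or the gripper's body presses on something with over 40 N, if the wrist force passes 120 N, or if a joint passes its speed limit or range.

## Working session

There is one attempt and no reset: what is moved stays moved. The work goes in short steps, Python scripts to look and compute and a shell command to move; the robot and the scene stay as the last step left them, time stands still between calls to the robot, and variables do not carry over. Pictures are saved under pics/ and viewed, at most 10 in all, crops included, and the job is handed in when it is done.

```bash
ls; mkdir -p pics; python3 - <<'E'
from plant import robot, grab_frame
import cv2
for n in ("side","top"):
    f=grab_frame(n); cv2.imwrite(f"pics/{n}0.png",f["color"][:,:,::-1]); print(n,f["mtx"].tolist(),f["dist_coeffs"],f["view"].tolist())
print(robot.observe(), robot.tip_extent)
E
```

```text
pics
side [[486.2584132727704, 0.0, 319.1542096583937], [0.0, 486.2584132727704, 244.58114536448073], [0.0, 0.0, 1.0]] [-0.07802011  0.          0.          0.          0.        ] [[0.8394567228505407, -0.5431925651591241, 0.01594514399060187, -0.4912866397234266], [-0.4072728848569552, -0.6482888155536922, -0.6433120618240297, 0.2635134846997518], [0.35977938757149996, 0.5335386103965124, -0.7654380076105672, 1.0272348913295224], [0.0, 0.0, 0.0, 1.0]]
top [[605.1310194916033, 0.0, 326.3025496242726], [0.0, 605.1310194916033, 240.28802426308818], [0.0, 0.0, 1.0]] [-0.00480383  0.          0.          0.          0.        ] [[0.026596773451161994, -0.9994841807596094, 0.017999557030090513, -0.05211601155341545], [-0.9916611011465726, -0.02865136859348594, -0.12564775983075663, 0.5856177898154391], [0.12609866024171257, -0.014507635541745494, -0.9919116172302013, 1.3756009028513703], [0.0, 0.0, 0.0, 1.0]]
{'time': 0.1, 'qpos': array([-1.25821582,  0.52193402, -0.03636287,  1.59993724,  0.02122667,
        1.0210836 , -0.11281681]), 'qd': array([-4.67631914e-05, -3.38082009e-03,  5.69055741e-04, -2.57257516e-04,
        1.29975460e-03, -1.53096132e-03,  1.45180514e-03]), 'tau': array([ 3.41953513e-03, -9.28483343e+01,  1.98380984e+00, -3.70531654e+01,
        1.80688896e-02,  5.39116198e-03,  4.44903591e-06]), 'ee_pos': array([0.23335465, 0.57951314, 0.25280052]), 'eef_rot': array([-5.97558700e-01, -3.08412195e+00,  1.52297722e-03]), 'ft_force': array([-0.58110441, -0.59764246, -0.6419503 ]), 'ft_torque': array([-0.00094896, -0.05675868,  0.04449814]), 'grip_force': 0.0, 'finger_gap': 0.0858149382520094} 0.022
```

View pics/side0.png

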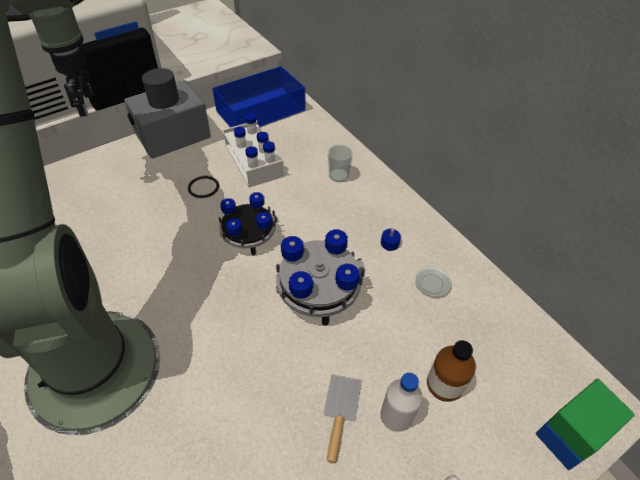

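View pics/top0.png

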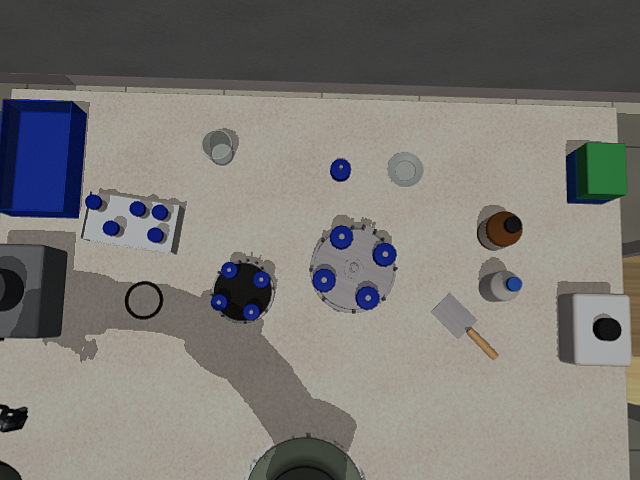

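The side view shows the large holder near (320,270) with blue knobs at (292,247), (336,241), (347,276) and (301,284). The top view shows it near (353,268), with knobs at (341,237), (384,254), (368,298) and (323,280). The smaller black holder at (243,290) is a decoy. Next I triangulate the knobs.

```bash
cat > h.py <<'E'
import numpy as np, cv2
from plant import robot, grab_frame
from scipy.spatial.transform import Rotation as R
def ray(f,uv):
    p=cv2.undistortPoints(np.array([[uv]],float),f["mtx"],f["dist_coeffs"])[0,0]
    V=f["view"]; d=V[:3,:3].T@np.r_[p,1]; return -V[:3,:3].T@V[:3,3], d/np.linalg.norm(d)
def tri(r1,r2):
    A=[];b=[]
    for o,d in (r1,r2):
        P=np.eye(3)-np.outer(d,d);A.append(P);b.append(P@o)
    x=np.linalg.lstsq(np.vstack(A),np.hstack(b),rcond=None)[0]
    return x,[float(np.linalg.norm(np.cross(d,x-o)))*1e3 for o,d in (r1,r2)]
def plane(r,z): o,d=r; return o+d*(z-o[2])/d[2]
def mask(f):
    h=cv2.cvtColor(f["color"],cv2.COLOR_RGB2HSV); return cv2.inRange(h,(105,120,40),(130,255,255))
E
python3 - <<'E'
from h import *
S={"side":[(292,247),(336,241),(347,276),(301,284)],"top":[(323,280),(341,237),(384,254),(368,298)]}
out={}
for n in S:
    f=grab_frame(n); m=mask(f); out[n]=[]
    cs,hi=cv2.findContours(m,cv2.RETR_CCOMP,cv2.CHAIN_APPROX_NONE)
    for s in S[n]:
        # bright dot: hole in the blue blob
        best=[(np.hypot(*(c.reshape(-1,2).mean(0)-s)),i) for i,c in enumerate(cs) if hi[0][i][3]>=0]
        d,i=min(best); dot=cs[i].reshape(-1,2).mean(0); par=cs[hi[0][i][3]]
        mm=cv2.moments(par); cen=(mm["m10"]/mm["m00"],mm["m01"]/mm["m00"])
        print(n,s,dot,np.round(cen,1),mm["m00"],cv2.boundingRect(par)); out[n].append((f,dot,cen))
P=[]
for a,b in zip(out["side"],out["top"]):
    x,e=tri(ray(a[0],a[1]),ray(b[0],b[1])); y,e2=tri(ray(a[0],a[2]),ray(b[0],b[2])); print(x.round(4),np.round(e,1),"blob",y.round(4),np.round(e2,1), "pl", plane(ray(b[0],b[1]),x[2]).round(4)); P.append(x)
P=np.array(P); print(P.mean(0),np.linalg.norm(P-np.roll(P,1,0),axis=1),np.linalg.norm(P[:2]-P[2:],axis=1))
E
python3 - <<'E'
from h import *
f=grab_frame("top"); cv2.imwrite("pics/top_c.png",cv2.resize(f["color"][200:340,280:430,::-1],None,fx=5,fy=4.2,interpolation=cv2.INTER_CUBIC)[:590,:790])
E
```

```text
side (292, 247) [291.70588235 243.23529412] [291.8 248.2] 425.5 (281, 236, 23, 25)
side (336, 241) [336.0625 236.125 ] [335.7 241.5] 409.0 (325, 230, 22, 24)
side (347, 276) [347.70588235 271.76470588] [347.2 276.5] 475.5 (336, 264, 25, 26)
side (301, 284) [300.11111111 279.44444444] [300.6 284.4] 490.0 (289, 271, 24, 27)
top (323, 280) [323.68421053 279.63157895] [323.5 279.9] 386.5 (312, 269, 24, 23)
top (341, 237) [341.31578947 236.10526316] [341.  236.6] 384.5 (330, 225, 23, 24)
top (384, 254) [384.88888889 253.5       ] [384.2 254. ] 388.5 (373, 243, 23, 23)
top (368, 298) [367.88888889 297.44444444] [367.1 297.5] 392.5 (356, 286, 24, 24)
[ 0.4892 -0.0312  0.136 ] [0.4 0.4] blob [ 0.4894 -0.031   0.1182] [0.1 0.1] pl [ 0.4888 -0.031   0.136 ]
[ 0.5845 -0.0669  0.1366] [0.2 0.2] blob [ 0.5854 -0.0666  0.1173] [0.3 0.3] pl [ 0.5843 -0.0668  0.1366]
[ 0.5495 -0.1625  0.1354] [0.4 0.4] blob [ 0.5497 -0.1626  0.1184] [0. 0.] pl [ 0.5492 -0.1623  0.1354]
[ 0.4531 -0.1269  0.1372] [0. 0.] blob [ 0.4538 -0.1268  0.1187] [0.1 0.1] pl [ 0.4531 -0.1269  0.1372]
[ 0.51907825 -0.09686055  0.13628125] [0.10224467 0.10183258 0.10180119 0.10277702] [0.14444425 0.14449792]
```

View pics/top_c.png

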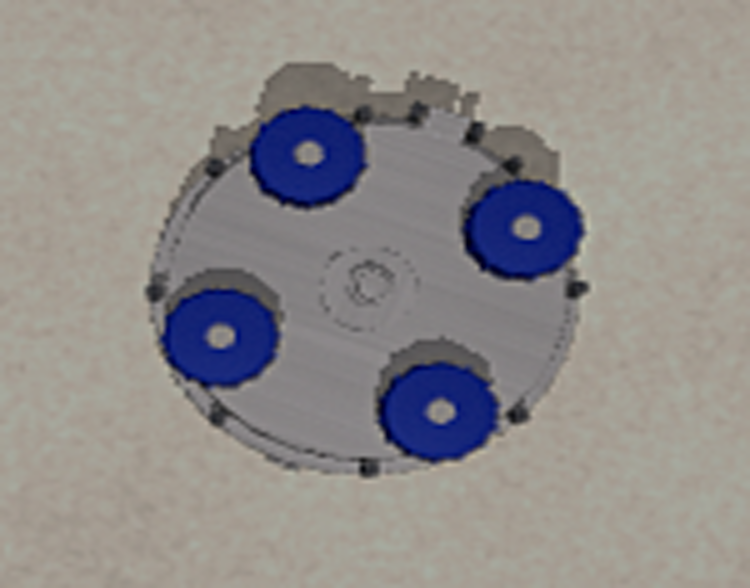

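The crop shows the forked posts with the ear at about (446,122). So holder x points up and slightly right, with a at (308,153), b at (526,228), c at (440,411) and d at (220,335). The knobs triangulate to a neat 102 mm square, with tops at about 0.136. First move: travel to above knob a.

```bash
cat > d.py <<'E'
# what is left to go, in tool axes: python3 d.py knob z yaw_deg
import sys; from h import *
c=np.array([.5191,-.0969]); t=np.radians(-20.5)
S=dict(a=(1,1),b=(1,-1),c=(-1,-1),d=(-1,1))
def rep(k,z=.129,yaw=10.):
    o=robot.observe(); M=R.from_rotvec(o["eef_rot"]).as_matrix()
    g=c+np.array([[np.cos(t),-np.sin(t)],[np.sin(t),np.cos(t)]])@(np.array(S[k])*.051)
    y=np.degrees(np.arctan2(M[1,1],M[0,1]))
    print("t",round(o["time"],2),"pos",o["ee_pos"].round(4),"togo",(M.T@(np.r_[g,z]-o["ee_pos"])).round(4),"yaw",round(y,1),"rz",round(np.radians((y-yaw+90)%180-90),3),"tilt",round(M[2,2],5),"q7",o["qpos"][6].round(2),"F",o["ft_force"].round(1),"T",o["ft_torque"].round(3),"gap",round(o["finger_gap"],4))
if __name__=="__main__": rep(sys.argv[1],*map(float,sys.argv[2:]))
E
r='-0.0315 -0.02606 0 0 0 0'
python3 -m creep '-0.0315 -0.026 0 0 0 0;-0.0315 -0.026 0 0 0 0;-0.0315 -0.026 0 0 0 0;-0.0315 -0.026 0 0 0 0;-0.0315 -0.026 0 0 0 0;-0.0315 -0.026 0 0 0 0' 0.066 60
python3 -m creep '-0.0315 -0.026 0 0 0 0;-0.0315 -0.026 0 0 0 0;-0.0315 -0.026 0 0 0 0;-0.0315 -0.026 0 0 0 0;-0.0315 -0.026 0 0 0 0;-0.0315 -0.026 0 0 0 0'
python3 d.py a
```

```text
time: 0.75
ee_pos: [0.351, 0.3626, 0.2534]
eef_rot: [0.597, 3.084, 0.0]
ft_force: [1.1, 0.8, -0.2]
finger_gap: 0.0662
grip_force: 0.0
time: 1.25
ee_pos: [0.4681, 0.1472, 0.2535]
eef_rot: [0.597, 3.084, 0.0]
ft_force: [1.2, 1.0, 0.1]
finger_gap: 0.0657
grip_force: 0.0
t 1.25 pos [0.4681 0.1472 0.2535] togo [-0.1881 -0.1552  0.1245] yaw 68.1 rz 1.014 tilt -1.0 q7 0.8 F [1.2 1.  0.1] T [ 0.071 -0.094 -0.058] gap 0.0657
```

```bash

python3 -m creep '-0.0314 -0.0259 0 0 0 0;-0.0314 -0.0259 0 0 0 0;-0.0314 -0.0259 0 0 0 0;-0.0314 -0.0259 0 0 0 0;-0.0314 -0.0259 0 0 0 0;-0.0314 -0.0259 0.02 0 0 0;0 0 0.04 0 0 0;0 0 0 0 0 0' >/dev/null
python3 d.py a .129 68
```

```text
t 1.92 pos [ 0.5805 -0.0644  0.1893] togo [-0.0053 -0.0006  0.0603] yaw 67.9 rz -0.002 tilt -0.99997 q7 1.29 F [-1.4  1.1 -1.5] T [ 0.047  0.047 -0.001] gap 0.066
```

```bash
python3 - <<'E'
from h import *
f=grab_frame("side"); cv2.imwrite("pics/side1.png",cv2.resize(f["color"][150:330,220:420,::-1],(800,600)[:2] if 0 else (660,594)))
E
```

```text
(no output)
```

View pics/side1.png

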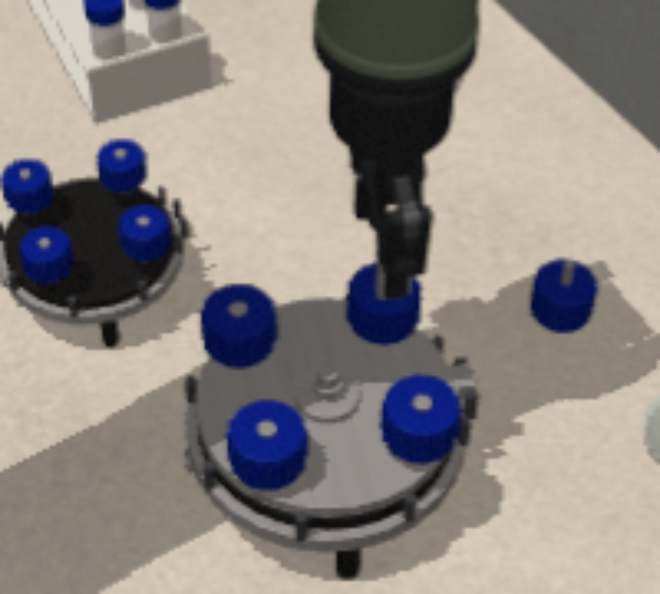

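The gripper is over knob a at about (383,300) in the crop. I correct the offset, descend and grip.

```bash

python3 -m creep '-0.0053 -0.0006 0.02 0 0 0;0 0 0.02 0 0 0;0 0 0.02 0 0 0;0 0 0 0 0 0'
python3 d.py a .129 68
python3 -m creep '0 0 0 0 0 0;0 0 0 0 0 0;0 0 0 0 0 0' 0.03 60
python3 d.py a .129 68
```

```text
time: 2.3
ee_pos: [0.5865, -0.0638, 0.1338]
eef_rot: [-0.595, -3.082, 0.0]
ft_force: [-0.8, 0.6, -0.1]
finger_gap: 0.0659
grip_force: 0.0
t 2.3 pos [ 0.5865 -0.0638  0.1338] togo [ 0.0004 -0.0037  0.0048] yaw 68.2 rz 0.003 tilt -1.0 q7 1.31 F [-0.8  0.6 -0.1] T [ 0.03   0.049 -0.057] gap 0.0659
time: 2.55
ee_pos: [0.5877, -0.0654, 0.1375]
eef_rot: [0.598, 3.083, -0.0]
ft_force: [-5.3, -3.3, 5.4]
finger_gap: 0.0481
grip_force: 61.0
t 2.55 pos [ 0.5877 -0.0654  0.1375] togo [ 0.0022 -0.0026  0.0085] yaw 68.1 rz 0.001 tilt -1.0 q7 1.31 F [-5.3 -3.3  5.4] T [-0.666  1.015 -0.043] gap 0.0481
```

```bash

python3 -m creep '0 0 0 0 0 0.1;0 0 0 0 0 0.1;0 0 0 0 0 0.1;0 0 0 0 0 0' >/dev/null
python3 d.py a .129 68
python3 -m creep '0 0 0 0 0 0.1;0 0 0 0 0 0;0 0 0 0 0 0' > /dev/null
python3 d.py a .129 68
```

```text
t 2.88 pos [ 0.5875 -0.0659  0.1375] togo [ 0.0014 -0.0026  0.0085] yaw 50.5 rz -0.306 tilt -1.0 q7 1.07 F [-7.  -6.3  7.6] T [-1.506  1.632  0.46 ] gap 0.0482
t 3.13 pos [ 0.5873 -0.066   0.1375] togo [ 0.0012 -0.0025  0.0085] yaw 45.1 rz -0.4 tilt -1.0 q7 0.99 F [-8.5 -8.   8.3] T [-1.683  1.703  0.418] gap 0.0484
```

```bash
cat > o.py <<'E'
from h import *
o=robot.observe(); M=R.from_rotvec(o["eef_rot"]).as_matrix()
print(round(o["time"],2),"yaw %.3f"%np.arctan2(M[1,1],M[0,1]),"Tz %.3f"%o["ft_torque"][2],"Ftool",(M.T@o["ft_force"]).round(1),"z %.4f"%o["ee_pos"][2])
E
python3 -m creep '0 -0.002 -0.004 0 0 0' >/dev/null; python3 o.py
python3 -m creep '0 0 0 0 0 0' >/dev/null; python3 o.py
python3 -m creep '0 0 0 0 0 0' >/dev/null; python3 o.py
python3 -m creep '0 0 0 0 0 0.05' >/dev/null; python3 o.py
python3 -m creep '0 0 0 0 0 0.05' >/dev/null; python3 o.py
python3 -m creep '0 0 0 0 0 0' >/dev/null; python3 o.py
python3 -m creep '0 0 0 0 0 0' >/dev/null; python3 o.py
```

```text
3.22 yaw 0.789 Tz 0.316 Ftool [-14.2  14.   75.7] z 0.1395
3.3 yaw 0.789 Tz 0.357 Ftool [-11.6   4.2  38.9] z 0.1391
3.38 yaw 0.789 Tz 0.355 Ftool [-9.6  4.2 39.7] z 0.1391
3.47 yaw 0.740 Tz 0.446 Ftool [-10.    4.3  38.7] z 0.1391
3.55 yaw 0.687 Tz 0.418 Ftool [-9.3  3.8 38.7] z 0.1391
3.63 yaw 0.686 Tz 0.419 Ftool [-10.    3.7  38.1] z 0.1390
3.72 yaw 0.689 Tz 0.319 Ftool [-10.    4.3  38. ] z 0.1391
```

Vertical compliance is stiff, so I undo most of that shift. The torque readings are noisy, so I'll average samples at rest.

```bash
cat > o.py <<'E'
import sys; from h import *
n=int(sys.argv[1]) if len(sys.argv)>1 else 1; T=[];F=[]
for i in range(n):
    if i: grab_frame("top")
    o=robot.observe(); T.append(o["ft_torque"][2]); F.append(o["ft_force"])
M=R.from_rotvec(o["eef_rot"]).as_matrix()
print(round(o["time"],2),"yaw %.3f"%np.arctan2(M[1,1],M[0,1]),"Tz %.3f sd %.3f"%(np.mean(T),np.std(T)),"Ftool",(M.T@np.mean(F,0)).round(1),"pos",o["ee_pos"].round(4),"g",round(o["finger_gap"],4),round(o["grip_force"]))
E
python3 -m creep '-0.0003 0.0005 0.0018 0 0 0' >/dev/null; python3 o.py
python3 -m creep '0 0 0 0 0 0' >/dev/null; python3 o.py
python3 -m creep '0 0 0 0 0 0.1;0 0 0 0 0 0' >/dev/null; python3 o.py 8
```

```text
3.8 yaw 0.689 Tz 0.402 sd 0.000 Ftool [  2.1  -8.9 -15.5] pos [ 0.5864 -0.0664  0.1383] g 0.0473 85
3.88 yaw 0.689 Tz 0.397 sd 0.000 Ftool [-0.4 -4.   9.7] pos [ 0.5863 -0.0664  0.1386] g 0.0475 83
4.4 yaw 0.589 Tz 0.406 sd 0.030 Ftool [-1.1 -5.6  8. ] pos [ 0.5861 -0.0665  0.1386] g 0.048 83
```

```bash

python3 -m creep '0 0 0 0 0 0.1;0 0 0 0 0 0' >/dev/null; python3 o.py 8
python3 -m creep '0 0 0 0 0 0.1;0 0 0 0 0 0' >/dev/null; python3 o.py 10
```

```text
4.92 yaw 0.489 Tz 0.412 sd 0.032 Ftool [-1.8 -6.1  7. ] pos [ 0.5859 -0.0665  0.1386] g 0.0474 83
5.53 yaw 0.389 Tz 0.423 sd 0.034 Ftool [-2.3 -6.7  6.2] pos [ 0.5858 -0.0665  0.1386] g 0.0475 83
```

```bash

python3 -m creep '0 0 0 0 0 0.1;0 0 0 0 0 0' >/dev/null; python3 o.py 8
python3 -m creep '0 0 0 0 0 0.1;0 0 0 0 0 0' >/dev/null; python3 o.py 10
```

```text
6.05 yaw 0.289 Tz 0.434 sd 0.024 Ftool [-2.9 -7.6  5.5] pos [ 0.5857 -0.0665  0.1386] g 0.0476 83
6.67 yaw 0.189 Tz 0.471 sd 0.027 Ftool [-3.2 -8.3  4.4] pos [ 0.5855 -0.0665  0.1386] g 0.0474 83
```

```bash

python3 -m creep '0 0 0 0 0 0.1;0 0 0 0 0 0' >/dev/null; python3 o.py 10
python3 -m creep '0 0 0 0 0 0.05;0 0 0 0 0 0' >/dev/null; python3 o.py 10
```

```text
7.28 yaw 0.089 Tz 0.526 sd 0.030 Ftool [-3.8 -9.   3.4] pos [ 0.5854 -0.0664  0.1386] g 0.0475 83
7.9 yaw 0.039 Tz 0.593 sd 0.024 Ftool [-4.5 -9.3  3.2] pos [ 0.5854 -0.0664  0.1385] g 0.0475 83
```

```bash

python3 -m creep '0 0 0 0 0 0;0 0 0 0 0 0;0 0 0 0 0 0' 0.066 60 >/dev/null; python3 o.py
python3 -m creep '0 0 -0.025 0 0 0;0 0 -0.025 0 0 0;0 0 0 0 0 0' >/dev/null; python3 o.py 8
python3 d.py c .132 2
```

```text
8.15 yaw 0.039 Tz 0.067 sd 0.000 Ftool [ 0.3 -0.6 -0.8] pos [ 0.5874 -0.0658  0.1386] g 0.0662 0
8.75 yaw 0.038 Tz 0.006 sd 0.037 Ftool [ 0.   0.1 -0.1] pos [ 0.5863 -0.0662  0.1865] g 0.0659 0
t 8.75 pos [ 0.5863 -0.0662  0.1865] togo [-0.0555 -0.135   0.0547] yaw 2.2 rz 0.003 tilt -1.0 q7 0.38 F [ 0.2 -0.6 -0.2] T [ 0.005 -0.008  0.012] gap 0.0659
```

```bash

python3 -m creep '-0.0139 -0.0338 0 0 0 0;-0.0139 -0.0338 0 0 0 0;-0.0139 -0.0338 0 0 0 0;-0.0139 -0.0338 0 0 0 0;0 0 0.02 0 0 0;0 0 0 0 0 0;0 0 0 0 0 0' >/dev/null; python3 d.py c .132 2
```

```text
t 9.33 pos [ 0.4537 -0.1269  0.1668] togo [ 0.0001 -0.0002  0.0348] yaw 2.2 rz 0.003 tilt -1.0 q7 0.54 F [ 0.1  0.2 -0.7] T [-0.005 -0.071 -0.045] gap 0.0657
```

```bash

python3 -m creep '0 0 0.018 0 0 0;0 0 0.018 0 0 0;0 0 0 0 0 0;0 0 0 0 0 0' >/dev/null; python3 d.py c
python3 -m creep '0 0 0 0 0 0;0 0 0 0 0 0;0 0 0 0 0 0' 0.03 60 >/dev/null; python3 o.py
python3 -m creep '0 0 0 0 0 0.1;0 0 0 0 0 0.1;0 0 0 0 0 0.1;0 0 0 0 0 0.1;0 0 0 0 0 0' >/dev/null; python3 o.py 4
python3 -m creep '0 0 0 0 0 0.1;0 0 0 0 0 0' >/dev/null; python3 o.py 4
python3 -m creep '0 0 0 0 0 0.1;0 0 0 0 0 0' >/dev/null; python3 o.py 4
```

```text
t 9.67 pos [ 0.454  -0.1269  0.1312] togo [ 0.0001 -0.0005  0.0022] yaw 2.2 rz -0.136 tilt -1.0 q7 0.58 F [0.6 0.2 0.7] T [ 0.003 -0.021  0.006] gap 0.0659
9.92 yaw 0.038 Tz 0.021 sd 0.000 Ftool [ 1.3 -0.8 -6.9] pos [ 0.4544 -0.1271  0.1324] g 0.0488 61
10.48 yaw -0.361 Tz 0.396 sd 0.029 Ftool [ -1.9  -5.9 -14.4] pos [ 0.4536 -0.1269  0.1323] g 0.0485 61
10.8 yaw -0.461 Tz 0.439 sd 0.010 Ftool [ -2.5  -7.  -15.6] pos [ 0.4535 -0.1268  0.1323] g 0.0481 61
11.12 yaw -0.561 Tz 0.384 sd 0.015 Ftool [ -3.   -8.7 -17. ] pos [ 0.4533 -0.1267  0.1323] g 0.0485 62
```

```bash

python3 -m creep '0 0 -0.0005 0 0 0.1;0 0 0 0 0 0' >/dev/null; python3 o.py 5
python3 -m creep '0 0 0 0 0 0.1;0 0 0 0 0 0' >/dev/null; python3 o.py 5
python3 -m creep '0 0 0 0 0 0.05;0 0 0 0 0 0' >/dev/null; python3 o.py 5
```

```text
11.48 yaw -0.661 Tz 0.405 sd 0.032 Ftool [-3.1 -6.6 -6.9] pos [ 0.4531 -0.1265  0.1324] g 0.0481 63
11.85 yaw -0.761 Tz 0.475 sd 0.029 Ftool [-4.4 -8.  -8.7] pos [ 0.4529 -0.1263  0.1324] g 0.0484 63
12.22 yaw -0.811 Tz 0.512 sd 0.036 Ftool [-4.3 -8.2 -9.4] pos [ 0.4529 -0.1263  0.1324] g 0.048 63
```

```bash

python3 -m creep '0 0 0 0 0 0.06;0 0 0 0 0 0' >/dev/null; python3 o.py 7
python3 -m creep '0 0 0 0 0 0.04;0 0 0 0 0 0' >/dev/null; python3 o.py 7
```

```text
12.68 yaw -0.871 Tz 0.517 sd 0.022 Ftool [-4.8 -8.6 -9.7] pos [ 0.4528 -0.1262  0.1324] g 0.0483 63
13.15 yaw -0.911 Tz 0.563 sd 0.029 Ftool [ -5.6  -9.  -10.2] pos [ 0.4527 -0.1261  0.1324] g 0.0484 63
```

```bash

python3 -m creep '0 0 0 0 0 0;0 0 0 0 0 0;0 0 0 0 0 0' 0.066 60 >/dev/null
python3 -m creep '0 0 -0.025 0 0 0;0 0 -0.025 0 0 0;0 0 0 0 0 0;0 0 0 0 0 0' >/dev/null; python3 o.py
python3 d.py d .131 2
```

```text
13.73 yaw -0.912 Tz 0.040 sd 0.000 Ftool [-0.2 -0.1  0. ] pos [ 0.4544 -0.1269  0.1827] g 0.0659 0
t 13.73 pos [ 0.4544 -0.1269  0.1827] togo [ 0.086  -0.0544  0.0518] yaw -52.2 rz -0.946 tilt -1.0 q7 -0.19 F [-0.3 -0.  -0. ] T [ 0.008 -0.023  0.04 ] gap 0.0659
```

```bash

python3 -m creep '0.0287 -0.0181 0 0 0 0;0.0287 -0.0181 0 0 0 0;0.0286 -0.0182 0 0 0 0;0 0 0.016 0 0 0;0 0 0 0 0 0;0 0 0 0 0 0' >/dev/null; python3 d.py d .131 2
```

```text
t 14.23 pos [ 0.4876 -0.0318  0.1651] togo [0.0016 0.0006 0.0341] yaw -52.3 rz -0.947 tilt -1.0 q7 -0.36 F [ 0.6 -0.2  0.2] T [ 0.012 -0.007 -0.04 ] gap 0.0661
```

```bash

python3 -m creep '0.001 0.0006 0.017 0 0 0;0 0 0.017 0 0 0;0 0 0 0 0 0;0 0 0 0 0 0' >/dev/null; python3 d.py d
python3 -m creep '0 0 0 0 0 0;0 0 0 0 0 0;0 0 0 0 0 0' 0.03 60 >/dev/null; python3 o.py
python3 -m creep '0 0 0 0 0 0.1;0 0 0 0 0 0.1;0 0 0 0 0 0.1;0 0 0 0 0 0.1;0 0 0 0 0 0' >/dev/null; python3 o.py 3
python3 -m creep '0 0 0 0 0 0.1' >/dev/null; python3 o.py 2
python3 -m creep '0 0 0 0 0 0.1;0 0 0 0 0 0' >/dev/null; python3 o.py 4
```

```text
t 14.57 pos [ 0.4889 -0.0325  0.132 ] togo [ 0.001  -0.0009  0.003 ] yaw -52.4 rz -1.089 tilt -1.0 q7 -0.31 F [ 0.2 -0.9 -0.2] T [-0.028 -0.013  0.026] gap 0.0658
14.82 yaw -0.912 Tz 0.050 sd 0.000 Ftool [ -4.  -10.1 -19.5] pos [ 0.489  -0.0309  0.1329] g 0.0484 58
15.33 yaw -1.312 Tz 0.416 sd 0.009 Ftool [-10.3 -11.6 -25.7] pos [ 0.4887 -0.0303  0.1329] g 0.0486 60
15.47 yaw -1.422 Tz 0.467 sd 0.037 Ftool [-11.7 -11.  -23.4] pos [ 0.4886 -0.0302  0.1329] g 0.0482 60
15.78 yaw -1.511 Tz 0.408 sd 0.015 Ftool [-12.2 -11.5 -26.1] pos [ 0.4886 -0.03    0.1329] g 0.0487 60
```

```bash

python3 -m creep '-0.001 -0.001 -0.001 0 0 0.1;0 0 0 0 0 0' >/dev/null; python3 o.py 4
python3 -m creep '0 0 0 0 0 0.1;0 0 0 0 0 0' >/dev/null; python3 o.py 4
python3 -m creep '0 0 0 0 0 0.05;0 0 0 0 0 0' >/dev/null; python3 o.py 4
```

```text
16.1 yaw -1.608 Tz 0.418 sd 0.024 Ftool [-4.8 -6.1 -5.5] pos [ 0.4882 -0.0297  0.1332] g 0.0479 68
16.42 yaw -1.708 Tz 0.479 sd 0.027 Ftool [-5.7 -7.3 -8.2] pos [ 0.4883 -0.0295  0.1332] g 0.0483 69
16.73 yaw -1.758 Tz 0.524 sd 0.024 Ftool [-6.3 -7.  -7. ] pos [ 0.4882 -0.0294  0.1332] g 0.0483 69
```

```bash

python3 -m creep '0 0 0 0 0 0.06;0 0 0 0 0 0' >/dev/null; python3 o.py 6
python3 -m creep '0 0 0 0 0 0.03' >/dev/null; python3 o.py 2
python3 -m creep '0 0 0 0 0 0' >/dev/null; python3 o.py
python3 -m creep '0 0 0 0 0 0' >/dev/null; python3 o.py
python3 -m creep '0 0 0 0 0 0;0 0 0 0 0 0;0 0 0 0 0 0' 0.066 60 >/dev/null
python3 -m creep '0 0 -0.025 0 0 0;0 0 -0.025 0 0 0;0 0 0 0 0 0;0 0 0 0 0 0' >/dev/null
python3 d.py b .131 -20
```

```text
17.15 yaw -1.818 Tz 0.536 sd 0.012 Ftool [-6.9 -7.3 -7.1] pos [ 0.4882 -0.0293  0.1332] g 0.048 69
17.28 yaw -1.851 Tz 0.586 sd 0.021 Ftool [-7.1 -7.7 -6.5] pos [ 0.4882 -0.0293  0.1332] g 0.0482 69
17.37 yaw -1.848 Tz 0.510 sd 0.000 Ftool [-6.6 -7.8 -6.5] pos [ 0.4883 -0.0293  0.1332] g 0.0482 69
17.45 yaw -1.848 Tz 0.583 sd 0.000 Ftool [-6.7 -7.1 -6.2] pos [ 0.4883 -0.0293  0.1332] g 0.0481 69
t 18.03 pos [ 0.4889 -0.0304  0.1835] togo [0.0942 0.1103 0.0527] yaw -106.1 rz -1.502 tilt -1.0 q7 -1.11 F [ 0.6  0.6 -0.6] T [-0.002  0.04  -0.057] gap 0.066
```

```bash

python3 -m creep '0.0236 0.0276 0 0 0 0;0.0236 0.0276 0 0 0 0;0.0236 0.0276 0 0 0 0;0.0234 0.0275 0 0 0 0;0 0 0.016 0 0 0;0 0 0 0 0 0;0 0 0 0 0 0' >/dev/null; python3 d.py b .131 -20
```

```text
t 18.62 pos [ 0.5475 -0.1626  0.1657] togo [ 0.0015 -0.0005  0.0347] yaw -106.2 rz -1.504 tilt -1.0 q7 -0.93 F [-0.1  0.1  0.3] T [ 0.    -0.001 -0.001] gap 0.0658
```

```bash

python3 -m creep '0.0015 -0.0005 0.017 0 0 0;0 0 0.017 0 0 0;0 0 0 0 0 0;0 0 0 0 0 0' >/dev/null; python3 d.py b
python3 -m creep '0 0 0 0 0 0;0 0 0 0 0 0;0 0 0 0 0 0' 0.03 60 >/dev/null; python3 o.py
python3 -m creep '0 0 0 0 0 0.1;0 0 0 0 0 0.1;0 0 0 0 0 0.1;0 0 0 0 0 0.1;0 0 0 0 0 0' >/dev/null; python3 o.py 3
python3 -m creep '0 0 0 0 0 0.1' >/dev/null; python3 o.py 2
python3 -m creep '0 0 0 0 0 0.1;0 0 0 0 0 0' >/dev/null; python3 o.py 4
```

```text
t 18.95 pos [ 0.5496 -0.1616  0.1329] togo [-0.0003  0.0011  0.0039] yaw -106.1 rz 1.116 tilt -1.0 q7 -0.9 F [-0.6 -0.3  0.9] T [-0.006 -0.024 -0.05 ] gap 0.0659
19.2 yaw -1.851 Tz -0.007 sd 0.000 Ftool [ -2.8  -7.4 -11.2] pos [ 0.5506 -0.1613  0.1341] g 0.0483 60
19.72 yaw -2.251 Tz 0.355 sd 0.023 Ftool [ -6.7  -3.  -14.3] pos [ 0.5503 -0.1615  0.1341] g 0.0481 62
19.85 yaw -2.362 Tz 0.463 sd 0.053 Ftool [ -6.   -1.3 -11.7] pos [ 0.5501 -0.1616  0.134 ] g 0.0484 62
20.17 yaw -2.451 Tz 0.442 sd 0.028 Ftool [ -7.7  -0.5 -13.6] pos [ 0.5501 -0.1616  0.1341] g 0.0483 62
```

```bash

python3 -m creep '0 0 -0.0003 0 0 0.05' >/dev/null; python3 o.py
python3 -m creep '0 0 -0.0003 0 0 0.05' >/dev/null; python3 o.py
python3 -m creep '0 0 0 0 0 0' >/dev/null; python3 o.py 3
python3 -m creep '0 0 0 0 0 0.05' >/dev/null; python3 o.py
python3 -m creep '0 0 0 0 0 0' >/dev/null; python3 o.py
python3 -m creep '0 0 0 0 0 0' >/dev/null; python3 o.py
python3 -m creep '0 0 0 0 0 0' >/dev/null; python3 o.py
```

```text
20.25 yaw -2.500 Tz 0.462 sd 0.000 Ftool [-3.9  0.6 -2. ] pos [ 0.55   -0.1615  0.1342] g 0.0482 61
20.33 yaw -2.553 Tz 0.520 sd 0.000 Ftool [-3.9 -0.4  0.9] pos [ 0.5499 -0.1616  0.1343] g 0.0484 62
20.52 yaw -2.549 Tz 0.493 sd 0.035 Ftool [-6.3 -1.  -8.8] pos [ 0.55   -0.1616  0.1342] g 0.0486 62
20.6 yaw -2.598 Tz 0.540 sd 0.000 Ftool [-6.6  1.2 -6.7] pos [ 0.5499 -0.1616  0.1342] g 0.0485 62
20.68 yaw -2.602 Tz 0.555 sd 0.000 Ftool [-7.1 -0.6 -9.5] pos [ 0.5499 -0.1616  0.1341] g 0.0482 62
20.77 yaw -2.600 Tz 0.485 sd 0.000 Ftool [-7.4 -0.2 -8.4] pos [ 0.55   -0.1617  0.1342] g 0.0487 62
20.85 yaw -2.599 Tz 0.534 sd 0.000 Ftool [-6.9  0.5 -8.4] pos [ 0.55   -0.1617  0.1342] g 0.0485 62
```

```bash

python3 -m creep '0 0 0 0 0 0.04' >/dev/null; python3 o.py
python3 -m creep '0 0 0 0 0 0' >/dev/null; python3 o.py
python3 -m creep '0 0 0 0 0 0' >/dev/null; python3 o.py
python3 -m creep '0 0 0 0 0 0' >/dev/null; python3 o.py
python3 -m creep '0 0 0 0 0 0;0 0 0 0 0 0;0 0 0 0 0 0' 0.066 60 >/dev/null
python3 -m creep '0 0 -0.025 0 0 0;0 0 -0.025 0 0 0;0 0 0 0 0 -0.12;0 0 0 0 0 -0.12;0 0 0 0 0 -0.12;0 0 0 0 0 -0.12;0 0 0 0 0 -0.12;0 0 0 0 0 -0.12' >/dev/null
python3 -m creep '0 0 0 0 0 -0.12;0 0 0 0 0 -0.12;0 0 0 0 0 -0.12;0 0 0 0 0 -0.12;0 0 0 0 0 -0.12;0 0 0 0 0 -0.12;0 0 0 0 0 -0.12;0 0 0 0 0 -0.12' >/dev/null
python3 -m creep '0 0 0 0 0 -0.12;0 0 0 0 0 -0.12;0 0 0 0 0 -0.12;0 0 0 0 0 -0.12;0 0 0 0 0 -0.12;0 0 0 0 0 -0.12;0 0 0 0 0 -0.12;0 0 0 0 0 -0.12' >/dev/null
python3 -m creep '0 0 0 0 0 -0.12;0 0 0 0 0 -0.12;0 0 0 0 0 -0.12;0 0 0 0 0 0;0 0 0 0 0 0' >/dev/null
python3 d.py a .131 20; python3 -c "
from h import *
cv2.imwrite('pics/top2.png',cv2.resize(grab_frame('top')['color'][180:360,260:460,::-1],(660,594)))"
```

```text
20.93 yaw -2.638 Tz 0.519 sd 0.000 Ftool [-7.1  1.3 -7.1] pos [ 0.5499 -0.1616  0.1342] g 0.0483 62
21.02 yaw -2.642 Tz 0.516 sd 0.000 Ftool [-8.   1.  -9.9] pos [ 0.5499 -0.1617  0.1341] g 0.048 62
21.1 yaw -2.639 Tz 0.555 sd 0.000 Ftool [-7.2  0.4 -8.4] pos [ 0.5499 -0.1616  0.1342] g 0.0484 62
21.18 yaw -2.639 Tz 0.498 sd 0.000 Ftool [-6.8  0.2 -8.6] pos [ 0.5499 -0.1616  0.1341] g 0.0483 62
t 23.85 pos [ 0.5498 -0.1628  0.1834] togo [0.0777 0.066  0.0525] yaw 20.3 rz 0.005 tilt -1.0 q7 0.81 F [-0.7  0.4 -0.7] T [-0.004 -0.052  0.086] gap 0.0659
```

View pics/top2.png

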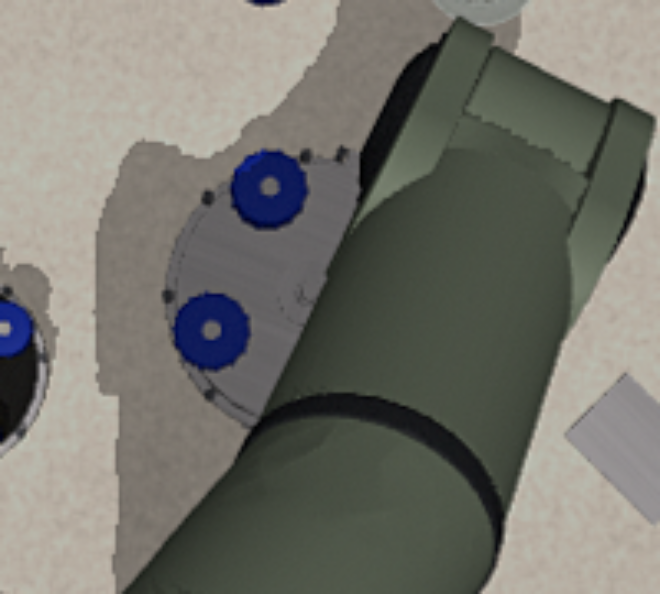

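In this view knobs a (270,187) and d (211,331) are undisturbed, and the arm is covering b and c. All four are snug, so I start the second pass at a.

```bash

python3 -m creep '0.0259 0.022 0 0 0 0;0.0259 0.022 0 0 0 0;0.0259 0.022 0 0 0 0;0 0 0.016 0 0 0;0 0 0 0 0 0;0 0 0 0 0 0' >/dev/null; python3 d.py a .131 20
```

```text
t 24.4 pos [ 0.584  -0.0666  0.1669] togo [-0.0006  0.0006  0.0359] yaw 20.4 rz 0.007 tilt -1.0 q7 0.65 F [ 0.5 -0.5  0.5] T [-0.058  0.002 -0.016] gap 0.0662
```

```bash

python3 -m creep '-0.0004 0.0004 0.018 0 0 0;0 0 0.017 0 0 0;0 0 0 0 0 0;0 0 0 0 0 0' >/dev/null
python3 -m creep '0 0 0 0 0 0;0 0 0 0 0 0;0 0 0 0 0 0' 0.03 60 >/dev/null; python3 o.py
python3 -m creep '0 0 0 0 0 0.1;0 0 0 0 0 0.1;0 0 0 0 0 0.1;0 0 0 0 0 0' >/dev/null; python3 o.py 3
python3 -m creep '0 0 0 0 0 0.1;0 0 0 0 0 0' >/dev/null; python3 o.py 3
python3 -m creep '0 0 0 0 0 0.1;0 0 0 0 0 0' >/dev/null; python3 o.py 3
```

```text
24.98 yaw 0.357 Tz 0.031 sd 0.000 Ftool [-0.5  1.7 -8.8] pos [ 0.5861 -0.0671  0.1341] g 0.0483 60
25.42 yaw 0.057 Tz 0.454 sd 0.013 Ftool [ -1.1  -3.5 -13. ] pos [ 0.5855 -0.0672  0.1341] g 0.0482 61
25.68 yaw -0.043 Tz 0.575 sd 0.020 Ftool [ -1.1  -4.7 -13.9] pos [ 0.5853 -0.0672  0.1341] g 0.0485 61
25.95 yaw -0.143 Tz 0.578 sd 0.014 Ftool [ -1.3  -5.6 -15.1] pos [ 0.5851 -0.0672  0.134 ] g 0.0484 61
```

```bash

python3 -m creep '0 0 -0.0004 0 0 0.1' >/dev/null; python3 o.py
python3 -m creep '0 0 0 0 0 0.06' >/dev/null; python3 o.py
python3 -m creep '0 0 0 0 0 0' >/dev/null; python3 o.py
python3 -m creep '0 0 0 0 0 0' >/dev/null; python3 o.py 3
python3 -m creep '0 0 0 0 0 0' >/dev/null; python3 o.py
python3 -m creep '0 0 0 0 0 0' >/dev/null; python3 o.py
python3 -m creep '0 0 0 0 0 0' >/dev/null; python3 o.py
```

```text
26.03 yaw -0.240 Tz 0.692 sd 0.000 Ftool [-1.5 -4.7 -1.9] pos [ 0.5849 -0.0671  0.1342] g 0.0483 61
26.12 yaw -0.307 Tz 0.779 sd 0.000 Ftool [ -2.   -6.6 -11.8] pos [ 0.5848 -0.067   0.1341] g 0.0484 62
26.2 yaw -0.306 Tz 0.699 sd 0.000 Ftool [ -3.   -6.3 -11.4] pos [ 0.5848 -0.067   0.1341] g 0.0485 62
26.38 yaw -0.302 Tz 0.684 sd 0.012 Ftool [ -2.6  -5.3 -10.1] pos [ 0.5848 -0.067   0.1341] g 0.0478 62
26.47 yaw -0.302 Tz 0.700 sd 0.000 Ftool [-2.  -5.2 -9.9] pos [ 0.5848 -0.067   0.1341] g 0.048 62
26.55 yaw -0.302 Tz 0.632 sd 0.000 Ftool [-2.1 -5.5 -9.2] pos [ 0.5848 -0.0671  0.1341] g 0.0481 62
26.63 yaw -0.302 Tz 0.668 sd 0.000 Ftool [ -2.6  -5.  -10.2] pos [ 0.5848 -0.067   0.1341] g 0.0485 62
```

```bash

python3 -m creep '0 0 0 0 0 0.07;0 0 0 0 0 0' >/dev/null; python3 o.py 8
python3 -m creep '0 0 0 0 0 0' >/dev/null; python3 o.py
python3 -m creep '0 0 0 0 0 0' >/dev/null; python3 o.py
python3 -m creep '0 0 0 0 0 0' >/dev/null; python3 o.py
python3 -m creep '0 0 0 0 0 0' >/dev/null; python3 o.py
```

```text
27.15 yaw -0.372 Tz 0.728 sd 0.027 Ftool [ -2.9  -6.6 -11.4] pos [ 0.5847 -0.067   0.1341] g 0.0483 62
27.23 yaw -0.372 Tz 0.778 sd 0.000 Ftool [ -2.7  -7.3 -10.6] pos [ 0.5847 -0.067   0.1341] g 0.0482 62
27.32 yaw -0.372 Tz 0.730 sd 0.000 Ftool [ -2.6  -6.5 -11.4] pos [ 0.5847 -0.067   0.1341] g 0.048 62
27.4 yaw -0.372 Tz 0.740 sd 0.000 Ftool [ -3.7  -6.2 -12. ] pos [ 0.5847 -0.067   0.1341] g 0.048 62
27.48 yaw -0.372 Tz 0.707 sd 0.000 Ftool [ -2.5  -5.4 -11. ] pos [ 0.5847 -0.067   0.1341] g 0.0486 62
```

```bash

python3 -m creep '0 0 0 0 0 0;0 0 0 0 0 0;0 0 0 0 0 0' 0.066 60 >/dev/null
python3 -m creep '0 0 -0.025 0 0 0;0 0 -0.025 0 0 0;0 0 0 0 0 0;0 0 0 0 0 0' >/dev/null
python3 d.py c .131 -20
```

```text
t 28.07 pos [ 0.5856 -0.0666  0.1838] togo [-0.1041 -0.1013  0.0525] yaw -21.3 rz -0.023 tilt -1.0 q7 0.06 F [ 0.3 -0.3 -0.4] T [-0.023  0.035  0.048] gap 0.0662
```

```bash

python3 -m creep '-0.026 -0.0253 0 0 0 0;-0.026 -0.0253 0 0 0 0;-0.026 -0.0253 0 0 0 0;-0.026 -0.0253 0 0 0 0;0 0 0.016 0 0 0;0 0 0 0 0 0;0 0 0 0 0 0' >/dev/null; python3 d.py c .131 -20
```

```text
t 28.65 pos [ 0.4528 -0.1266  0.1663] togo [0.0001 0.0007 0.0353] yaw -21.3 rz -0.023 tilt -1.0 q7 0.23 F [ 0.8 -0.1  0.4] T [ 0.069 -0.023  0.034] gap 0.0662
```

```bash

python3 -m creep '0 0.0004 0.018 0 0 0;0 0 0.017 0 0 0;0 0 0 0 0 0;0 0 0 0 0 0' >/dev/null
python3 -m creep '0 0 0 0 0 0;0 0 0 0 0 0;0 0 0 0 0 0' 0.03 60 >/dev/null; python3 o.py
python3 -m creep '0 0 0 0 0 0.1;0 0 0 0 0 0.1;0 0 0 0 0 0.1;0 0 0 0 0 0' >/dev/null; python3 o.py 2
python3 -m creep '0 0 0 0 0 0.1;0 0 0 0 0 0' >/dev/null; python3 o.py 2
python3 -m creep '0 0 -0.0003 0 0 0.1;0 0 0 0 0 0' >/dev/null; python3 o.py 2
python3 -m creep '0 0 0 0 0 0' >/dev/null; python3 o.py
python3 -m creep '0 0 0 0 0 0' >/dev/null; python3 o.py
python3 -m creep '0 0 0 0 0 0' >/dev/null; python3 o.py
```

```text
29.23 yaw -0.372 Tz 0.002 sd 0.000 Ftool [-1.4 -3.2 -9.7] pos [ 0.4537 -0.1269  0.1328] g 0.0483 60
29.62 yaw -0.673 Tz 0.491 sd 0.024 Ftool [ -2.5  -7.6 -16.5] pos [ 0.4531 -0.1266  0.1327] g 0.0482 61
29.83 yaw -0.773 Tz 0.539 sd 0.022 Ftool [ -3.6  -8.3 -18. ] pos [ 0.453  -0.1264  0.1327] g 0.0481 61
30.05 yaw -0.873 Tz 0.558 sd 0.011 Ftool [ -3.5  -7.2 -12. ] pos [ 0.4529 -0.1263  0.1328] g 0.0484 62
30.13 yaw -0.871 Tz 0.606 sd 0.000 Ftool [ -3.4  -8.  -10.4] pos [ 0.4529 -0.1263  0.1328] g 0.0482 62
30.22 yaw -0.871 Tz 0.583 sd 0.000 Ftool [ -3.5  -7.6 -10.2] pos [ 0.4528 -0.1263  0.1328] g 0.0482 62
30.3 yaw -0.871 Tz 0.637 sd 0.000 Ftool [-3.8 -7.7 -9.8] pos [ 0.4528 -0.1263  0.1328] g 0.0487 62
```

```bash

python3 -m creep '0 0 0 0 0 0.1;0 0 0 0 0 0.07;0 0 0 0 0 0' >/dev/null; python3 o.py 3
python3 -m creep '0 0 0 0 0 0' >/dev/null; python3 o.py
python3 -m creep '0 0 0 0 0 0' >/dev/null; python3 o.py
python3 -m creep '0 0 0 0 0 0' >/dev/null; python3 o.py
python3 -m creep '0 0 0 0 0 0' >/dev/null; python3 o.py
python3 -m creep '0 0 0 0 0 0' >/dev/null; python3 o.py
```

```text
30.65 yaw -1.041 Tz 0.665 sd 0.005 Ftool [ -5.5  -8.8 -14.3] pos [ 0.4527 -0.126   0.1328] g 0.0484 62
30.73 yaw -1.040 Tz 0.721 sd 0.000 Ftool [ -5.2 -10.  -13.5] pos [ 0.4527 -0.126   0.1327] g 0.0486 62
30.82 yaw -1.041 Tz 0.692 sd 0.000 Ftool [ -5.1  -9.6 -12. ] pos [ 0.4526 -0.126   0.1327] g 0.0484 62
30.9 yaw -1.041 Tz 0.714 sd 0.000 Ftool [ -5.2  -9.6 -12.3] pos [ 0.4526 -0.1261  0.1328] g 0.0485 62
30.98 yaw -1.041 Tz 0.692 sd 0.000 Ftool [ -5.1  -9.5 -12. ] pos [ 0.4527 -0.126   0.1327] g 0.0484 62
31.07 yaw -1.041 Tz 0.684 sd 0.000 Ftool [ -5.1  -8.4 -13.1] pos [ 0.4527 -0.126   0.1327] g 0.0481 62
```

```bash

python3 -m creep '0 0 0 0 0 0.07;0 0 0 0 0 0' >/dev/null; python3 o.py 4
python3 -m creep '0 0 0 0 0 0' >/dev/null; python3 o.py
python3 -m creep '0 0 0 0 0 0' >/dev/null; python3 o.py
python3 -m creep '0 0 0 0 0 0' >/dev/null; python3 o.py
python3 -m creep '0 0 0 0 0 0' >/dev/null; python3 o.py
python3 -m creep '0 0 0 0 0 0' >/dev/null; python3 o.py
python3 -m creep '0 0 0 0 0 0' >/dev/null; python3 o.py
```

```text
31.38 yaw -1.110 Tz 0.723 sd 0.024 Ftool [ -5.5  -9.8 -14.8] pos [ 0.4526 -0.1259  0.1327] g 0.0484 62
31.47 yaw -1.110 Tz 0.691 sd 0.000 Ftool [ -5.8  -8.5 -13.9] pos [ 0.4526 -0.1259  0.1327] g 0.0486 62
31.55 yaw -1.110 Tz 0.754 sd 0.000 Ftool [ -5.9  -9.9 -12.5] pos [ 0.4526 -0.1259  0.1327] g 0.048 62
31.63 yaw -1.110 Tz 0.685 sd 0.000 Ftool [ -5.2  -9.4 -14. ] pos [ 0.4526 -0.1259  0.1327] g 0.0486 62
31.72 yaw -1.110 Tz 0.752 sd 0.000 Ftool [ -6.3  -9.5 -12.8] pos [ 0.4526 -0.1259  0.1327] g 0.0487 62
31.8 yaw -1.110 Tz 0.722 sd 0.000 Ftool [ -6.1  -8.9 -13.2] pos [ 0.4526 -0.1259  0.1327] g 0.0483 62
31.88 yaw -1.110 Tz 0.763 sd 0.000 Ftool [ -5.5  -9.6 -13.3] pos [ 0.4526 -0.1259  0.1327] g 0.0484 62
```

```bash

python3 -m creep '0 0 0 0 0 0;0 0 0 0 0 0;0 0 0 0 0 0' 0.066 60 >/dev/null
python3 -m creep '0 0 -0.025 0 0 0;0 0 -0.025 0 0 0;0 0 0 0 0 0;0 0 0 0 0 0' >/dev/null
python3 d.py d .131 -64
```

```text
t 32.47 pos [ 0.454  -0.1268  0.183 ] togo [ 0.0738 -0.0701  0.052 ] yaw -63.7 rz 0.005 tilt -1.0 q7 -0.34 F [ 0.1  1.4 -0.3] T [-0.015  0.034 -0.012] gap 0.0658
```

```bash

python3 -m creep '0.0248 -0.0234 0 0 0 0;0.0248 -0.0234 0 0 0 0;0.0248 -0.0234 0 0 0 0;0 0 0.016 0 0 0;0 0 0 0 0 0;0 0 0 0 0 0' >/dev/null; python3 d.py d .131 -20
```

```text
t 32.97 pos [ 0.4882 -0.0314  0.1654] togo [0.001  0.0003 0.0344] yaw -63.7 rz -0.763 tilt -1.0 q7 -0.51 F [-0.3 -0.1 -0.2] T [-0.049  0.052  0.011] gap 0.0661
```

```bash

python3 -m creep '0 0 0.017 0 0 0;0 0 0.017 0 0 0;0 0 0 0 0 0;0 0 0 0 0 0' >/dev/null
python3 -m creep '0 0 0 0 0 0;0 0 0 0 0 0;0 0 0 0 0 0' 0.03 60 >/dev/null; python3 o.py
python3 -m creep '0 0 0 0 0 0.1;0 0 0 0 0 0.1;0 0 0 0 0 0.1;0 0 0 0 0 0' >/dev/null; python3 o.py 2
python3 -m creep '0 0 -0.0003 0 0 0.1;0 0 0 0 0 0' >/dev/null; python3 o.py 2
python3 -m creep '0 0 -0.0003 0 0 0.1;0 0 0 0 0 0' >/dev/null; python3 o.py 2
python3 -m creep '0 0 0 0 0 0' >/dev/null; python3 o.py
python3 -m creep '0 0 0 0 0 0' >/dev/null; python3 o.py
python3 -m creep '0 0 0 0 0 0' >/dev/null; python3 o.py
```

```text
33.55 yaw -1.112 Tz 0.021 sd 0.000 Ftool [ -4.1  -9.9 -19.8] pos [ 0.4887 -0.0306  0.1333] g 0.0481 58
33.93 yaw -1.413 Tz 0.490 sd 0.016 Ftool [ -8.5 -10.9 -25.8] pos [ 0.4885 -0.0301  0.1332] g 0.0484 60
34.15 yaw -1.513 Tz 0.601 sd 0.016 Ftool [ -8.6 -10.  -19.2] pos [ 0.4884 -0.03    0.1333] g 0.0482 61
34.37 yaw -1.612 Tz 0.625 sd 0.018 Ftool [ -7.1 -10.4 -13.5] pos [ 0.4884 -0.0298  0.1334] g 0.0482 62
34.45 yaw -1.611 Tz 0.562 sd 0.000 Ftool [ -7.9  -8.9 -11.8] pos [ 0.4884 -0.0298  0.1334] g 0.0482 62
34.53 yaw -1.610 Tz 0.634 sd 0.000 Ftool [ -8.2  -9.3 -11.3] pos [ 0.4884 -0.0298  0.1334] g 0.0486 62
34.62 yaw -1.611 Tz 0.655 sd 0.000 Ftool [ -8.7  -8.9 -10.7] pos [ 0.4884 -0.0298  0.1334] g 0.0481 62
```

```bash

python3 -m creep '0 0 0 0 0 0.07;0 0 0 0 0 0.06;0 0 0 0 0 0' >/dev/null; python3 o.py 3
python3 -m creep '0 0 0 0 0 0' >/dev/null; python3 o.py
python3 -m creep '0 0 0 0 0 0' >/dev/null; python3 o.py
python3 -m creep '0 0 0 0 0 0' >/dev/null; python3 o.py
python3 -m creep '0 0 0 0 0 0' >/dev/null; python3 o.py
python3 -m creep '0 0 0 0 0 0' >/dev/null; python3 o.py
```

```text
34.97 yaw -1.740 Tz 0.675 sd 0.034 Ftool [ -9.3  -9.  -12.8] pos [ 0.4884 -0.0296  0.1334] g 0.0483 62
35.05 yaw -1.740 Tz 0.645 sd 0.000 Ftool [ -9.   -9.1 -11.9] pos [ 0.4884 -0.0296  0.1334] g 0.0486 62
35.13 yaw -1.740 Tz 0.698 sd 0.000 Ftool [ -9.7  -9.  -11.9] pos [ 0.4884 -0.0295  0.1334] g 0.0485 62
35.22 yaw -1.740 Tz 0.682 sd 0.000 Ftool [ -9.4  -9.1 -11.7] pos [ 0.4884 -0.0296  0.1334] g 0.0481 62
35.3 yaw -1.740 Tz 0.598 sd 0.000 Ftool [ -8.8  -9.  -10.8] pos [ 0.4883 -0.0296  0.1334] g 0.0482 62
35.38 yaw -1.740 Tz 0.634 sd 0.000 Ftool [ -8.8  -9.4 -10.9] pos [ 0.4884 -0.0296  0.1334] g 0.0485 62
```

```bash

python3 -m creep '0 0 0 0 0 0.1;0 0 0 0 0 0' >/dev/null; python3 o.py 4
python3 -m creep '0 0 0 0 0 0' >/dev/null; python3 o.py
python3 -m creep '0 0 0 0 0 0' >/dev/null; python3 o.py
python3 -m creep '0 0 0 0 0 0' >/dev/null; python3 o.py
python3 -m creep '0 0 0 0 0 0' >/dev/null; python3 o.py
python3 -m creep '0 0 0 0 0 0' >/dev/null; python3 o.py
python3 -m creep '0 0 0 0 0 0' >/dev/null; python3 o.py
```

```text
35.7 yaw -1.840 Tz 0.714 sd 0.028 Ftool [-10.7  -9.3 -14.3] pos [ 0.4884 -0.0294  0.1334] g 0.0484 62
35.78 yaw -1.840 Tz 0.685 sd 0.000 Ftool [-10.9  -8.8 -13.1] pos [ 0.4884 -0.0294  0.1334] g 0.0482 62
35.87 yaw -1.840 Tz 0.684 sd 0.000 Ftool [-10.5  -9.1 -12.2] pos [ 0.4884 -0.0294  0.1334] g 0.0484 62
35.95 yaw -1.840 Tz 0.722 sd 0.000 Ftool [-10.6  -9.6 -12.1] pos [ 0.4884 -0.0294  0.1334] g 0.0484 62
36.03 yaw -1.840 Tz 0.692 sd 0.000 Ftool [-10.5  -9.7 -11.3] pos [ 0.4884 -0.0294  0.1334] g 0.0481 62
36.12 yaw -1.840 Tz 0.660 sd 0.000 Ftool [-10.2  -8.4 -12.4] pos [ 0.4884 -0.0294  0.1334] g 0.0481 62
36.2 yaw -1.840 Tz 0.684 sd 0.000 Ftool [-11.2  -9.8 -11.5] pos [ 0.4884 -0.0294  0.1334] g 0.0482 62
```

```bash

python3 -m creep '0 0 0 0 0 0.025;0 0 0 0 0 0' >/dev/null; python3 o.py
python3 -m creep '0 0 0 0 0 0;0 0 0 0 0 0;0 0 0 0 0 0' 0.066 60 >/dev/null
python3 -m creep '0 0 -0.025 0 0 0;0 0 -0.025 0 0 0;0 0 0 0 0 0;0 0 0 0 0 0' >/dev/null
python3 d.py b .131 -64
```

```text
36.37 yaw -1.866 Tz 0.713 sd 0.000 Ftool [-10.1 -10.3 -13.9] pos [ 0.4884 -0.0294  0.1334] g 0.0482 62
t 36.95 pos [ 0.4894 -0.0311  0.1835] togo [0.0953 0.1084 0.0526] yaw -107.0 rz -0.75 tilt -1.0 q7 -1.12 F [-0.1 -0.3  0.4] T [-0.001  0.025 -0.025] gap 0.0662
```

```bash

python3 -m creep '0.0239 0.0271 0 0 0 0;0.0239 0.0271 0 0 0 0;0.0239 0.0271 0 0 0 0;0.0239 0.0271 0 0 0 0;0 0 0.016 0 0 0;0 0 0 0 0 0;0 0 0 0 0 0' >/dev/null; python3 d.py b .131 -20
```

```text
t 37.53 pos [ 0.5479 -0.1628  0.1657] togo [ 0.0011 -0.0005  0.0347] yaw -107.0 rz -1.519 tilt -1.0 q7 -0.95 F [-0.4  0.2  0.8] T [-0.002 -0.009 -0.035] gap 0.066
```

```bash

python3 -m creep '0 -0.0005 0.017 0 0 0;0 0 0.017 0 0 0;0 0 0 0 0 0;0 0 0 0 0 0' >/dev/null
python3 -m creep '0 0 0 0 0 0;0 0 0 0 0 0;0 0 0 0 0 0' 0.03 60 >/dev/null; python3 o.py
python3 -m creep '0 0 0 0 0 0.1;0 0 0 0 0 0.1;0 0 0 0 0 0.1;0 0 0 0 0 0' >/dev/null; python3 o.py 2
python3 -m creep '0 0 0 0 0 0.1;0 0 0 0 0 0' >/dev/null; python3 o.py 2
python3 -m creep '0 0 -0.0003 0 0 0.1;0 0 0 0 0 0' >/dev/null; python3 o.py 2
python3 -m creep '0 0 0 0 0 0' >/dev/null; python3 o.py
python3 -m creep '0 0 0 0 0 0' >/dev/null; python3 o.py
python3 -m creep '0 0 0 0 0 0' >/dev/null; python3 o.py
```

```text
38.12 yaw -1.866 Tz -0.007 sd 0.000 Ftool [ -5.2  -8.9 -16.3] pos [ 0.5497 -0.1608  0.1343] g 0.0487 59
38.5 yaw -2.167 Tz 0.490 sd 0.021 Ftool [ -8.3  -7.6 -20. ] pos [ 0.5497 -0.1608  0.1342] g 0.0485 61
38.72 yaw -2.267 Tz 0.541 sd 0.018 Ftool [ -8.6  -7.1 -19.1] pos [ 0.5497 -0.1608  0.1342] g 0.0481 61
38.93 yaw -2.367 Tz 0.603 sd 0.004 Ftool [ -7.7  -5.9 -15.3] pos [ 0.5497 -0.1608  0.1343] g 0.0484 61
39.02 yaw -2.365 Tz 0.602 sd 0.000 Ftool [ -7.4  -5.2 -12.4] pos [ 0.5496 -0.1608  0.1343] g 0.0484 61
39.1 yaw -2.365 Tz 0.603 sd 0.000 Ftool [ -7.7  -4.9 -12.6] pos [ 0.5496 -0.1608  0.1343] g 0.0482 61
39.18 yaw -2.365 Tz 0.568 sd 0.000 Ftool [ -7.5  -5.8 -13.1] pos [ 0.5496 -0.1608  0.1343] g 0.0481 61
```

```bash

python3 -m creep '0 0 0 0 0 0.09;0 0 0 0 0 0.08;0 0 0 0 0 0' >/dev/null; python3 o.py 3
python3 -m creep '0 0 0 0 0 0' >/dev/null; python3 o.py
python3 -m creep '0 0 0 0 0 0' >/dev/null; python3 o.py
python3 -m creep '0 0 0 0 0 0' >/dev/null; python3 o.py
python3 -m creep '0 0 0 0 0 0' >/dev/null; python3 o.py
python3 -m creep '0 0 0 0 0 0' >/dev/null; python3 o.py
```

```text
39.53 yaw -2.535 Tz 0.662 sd 0.018 Ftool [ -9.4  -4.3 -14.4] pos [ 0.5496 -0.1608  0.1343] g 0.0485 61
39.62 yaw -2.535 Tz 0.665 sd 0.000 Ftool [ -8.6  -4.4 -13. ] pos [ 0.5496 -0.1607  0.1343] g 0.0485 61
39.7 yaw -2.535 Tz 0.650 sd 0.000 Ftool [ -9.   -3.5 -12.9] pos [ 0.5496 -0.1607  0.1343] g 0.0481 61
39.78 yaw -2.535 Tz 0.657 sd 0.000 Ftool [ -7.5  -4.2 -13.5] pos [ 0.5496 -0.1607  0.1344] g 0.0486 61
39.87 yaw -2.535 Tz 0.636 sd 0.000 Ftool [ -7.9  -4.6 -12.5] pos [ 0.5496 -0.1607  0.1343] g 0.0482 61
39.95 yaw -2.535 Tz 0.697 sd 0.000 Ftool [ -9.1  -4.5 -12.7] pos [ 0.5496 -0.1607  0.1343] g 0.0478 61
```

```bash

python3 -m creep '0 0 0 0 0 0.11;0 0 0 0 0 0' >/dev/null; python3 o.py 4
python3 -m creep '0 0 0 0 0 0' >/dev/null; python3 o.py
python3 -m creep '0 0 0 0 0 0' >/dev/null; python3 o.py
python3 -m creep '0 0 0 0 0 0' >/dev/null; python3 o.py
python3 -m creep '0 0 0 0 0 0' >/dev/null; python3 o.py
python3 -m creep '0 0 0 0 0 0' >/dev/null; python3 o.py
```

```text
40.27 yaw -2.645 Tz 0.692 sd 0.014 Ftool [ -9.7  -2.5 -14.9] pos [ 0.5496 -0.1607  0.1343] g 0.0483 62
40.35 yaw -2.645 Tz 0.749 sd 0.000 Ftool [ -9.4  -2.9 -13. ] pos [ 0.5496 -0.1607  0.1343] g 0.0486 62
40.43 yaw -2.645 Tz 0.690 sd 0.000 Ftool [ -9.1  -3.6 -13.7] pos [ 0.5495 -0.1607  0.1343] g 0.0482 62
40.52 yaw -2.645 Tz 0.698 sd 0.000 Ftool [ -8.6  -3.  -13.5] pos [ 0.5496 -0.1607  0.1343] g 0.0484 62
40.6 yaw -2.645 Tz 0.697 sd 0.000 Ftool [ -9.8  -2.9 -13.3] pos [ 0.5496 -0.1607  0.1343] g 0.0486 62
40.68 yaw -2.645 Tz 0.703 sd 0.000 Ftool [ -9.1  -2.1 -12.2] pos [ 0.5496 -0.1607  0.1343] g 0.0484 62
```

```bash

python3 -m creep '0 0 0 0 0 0;0 0 0 0 0 0;0 0 0 0 0 0' 0.066 60
python3 -m creep '0 0 -0.03 0 0 0;0 0 -0.03 0 0 0;0 0 -0.03 0 0 0;0 0 -0.03 0 0 0;0 0 0 0 0 0;0 0 0 0 0 0'
python3 -c "
from h import *
cv2.imwrite('pics/side3.png',cv2.resize(grab_frame('side')['color'][150:400,200:480,::-1],(660,590)))"
```

```text
time: 40.93
ee_pos: [0.549, -0.1622, 0.1334]
eef_rot: [-2.698, 1.61, -0.001]
ft_force: [0.7, 0.4, -0.0]
finger_gap: 0.0661
grip_force: 0.0
time: 41.43
ee_pos: [0.5492, -0.1624, 0.2542]
eef_rot: [-2.697, 1.61, -0.003]
ft_force: [-0.4, 0.4, -1.0]
finger_gap: 0.0658
grip_force: 0.0
```

View pics/side3.png

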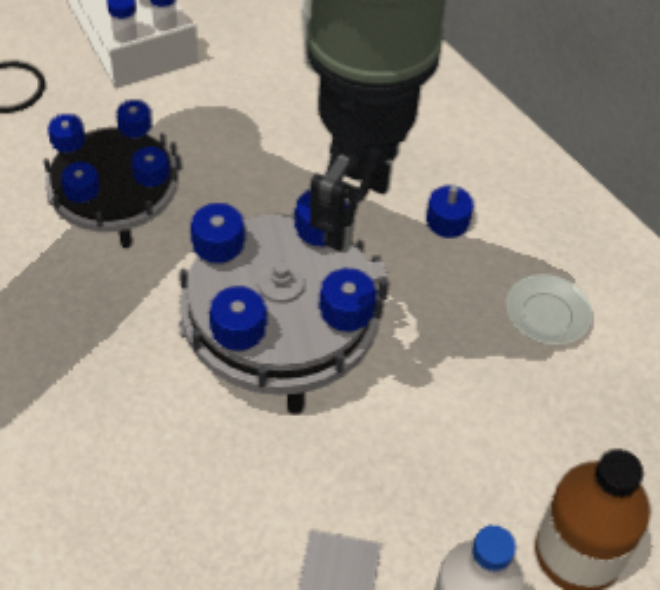

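The gripper is clear above the holder near (335,200), the cover sits level on it, and nothing else in view has moved.

```bash
python3 -c "
from plant import robot
print(robot.sign_off())"
```

```text
the job is handed in; nothing more can be done
None
```

I tightened all four knobs in star order a, c, d, b: first to snug (about 0.53 to 0.55 N m by feel), then to hand-tight (about 0.70 to 0.73 N m averaged), and handed the job in at about 41.5 s with the robot clear; no verdict came back.

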